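# Level the fruit-hanging rail

### The arm

A 7-joint arm with a two-finger parallel gripper is mounted at the origin on the work surface. World frame = base frame: x ahead of the robot, y to its left, z up, the work surface at z = 0. Lengths are in m, angles in rad, forces in N, time in s.
With the tool pointing down it reaches from about 0.4 to 0.925 m from the base axis. Payload 4.1 kg.
Tool frame: the origin (TCP) lies at the very end of the fingers, on their centre line; the grasp point (between the pads) lies 19 mm behind it; z points along the fingers, y is the line along which they close (so a half turn about z gives the same grasp; the last joint's range is limited). The gripper opens to 85 mm and grips with 20 to 120 N. Pads are 22 mm wide; open, the fingers measure 114 mm over their backs; the gripper's body (76 mm by 85 mm) begins 54 mm behind the grasp point. The pads swing forward as they close: fully open they stand 13 mm farther back than shut.
Start: joints at [1.161, 0.398, 0.045, 1.537, -0.019, 1.207, -0.051], TCP at [0.199, -0.619, 0.231] pointing down, gripper open.
Joint ranges: [-2.82, 2.82], [-0.49, 2.23], [-1.37, 1.46], [0, 2.46], [-1.36, 4.5], [0.23, 2], [-2.94, 2.94]. Speed limits (rad/s): [2.57, 2.57, 3.14, 3.14, 3.14, 3.14, 3.14].

### API

Orientations are given as a unit quaternion [x, y, z, w].
In Python, from station import robot gives the robot as it stands.
- The arm moves only by the shell command python3 nudge.py 'ROWS' [OPENING]. ROWS is a JSON list of rows, 1 to 10 of them, each of 6 numbers: dx, dy, dz in m, then a rotation vector rx, ry, rz in rad; each row shifts and turns the commanded pose from where the row before left it, along the tool's axes as they then stand; what a row does not reach is not made up. A row lasts 1/12 s, in which the tool goes at most 0.0417 m and 0.125 rad, less where a joint would pass 70% of its speed; a pose out of reach is approached as far as the arm can. OPENING is the finger opening in m, set as the command begins (- or left out keeps the last). The fingers move at their own pace and stop on an object; the grip force is fixed at half the most. Time passes only in rows, so rows that do not move let the fingers close. It prints the time, the measured TCP pose, the force, the opening and the grip force at its end.
- robot.read_state(): the state, without advancing time (a new reading comes with each control period).
- robot.camera(name): name is "side" or "top" or "wrist"; returns the picture (384x512x3 uint8, blue, green, red); there is no depth.
- robot.camera_info(name): a dict with "intrinsics" (3x3 intrinsics, pixels), "origin" and "orientation" of the camera in the world. Camera axes: x right, y up, looking along -z (the intrinsics and any distortion apply to the point x, -y, -z); pixel columns grow to the right and rows downward; lengths in m; the calibration is good to about 2 mm. A picture is of the moment at which its call begins: read the wrist's pose just before it. camera_info takes no time and is no camera call; for the wrist camera it gives the pose at the moment of the call.
- robot.sign_off(): hands the job in; it is judged then, once.
The state is a dict: "clock": time; "joint_pos": joint angles; "dq": joint speeds; "tau": joint torques, N m; "tool_pos": TCP position; "eef_rot": TCP orientation; "force": force on the tool from outside, world axes, zero at the start; "ft_torque": the same for the moment, N m; "gripper_width": finger opening in m; "finger_force": force on a finger pad.
Only numpy, scipy, OpenCV 4.12 (cv2) and the standard library are available. Lean on these libraries where they do the work, as an engineer would, in place of code of your own. Each camera call takes 0.05 s, during which the arm holds its last target. There are 200 camera calls.

### The job

Drape the saddle spirit level over the middle of the hanging rail and let go of it, then turn the hand knob of the rail stand's levelling foot until the bubble sits centred between the two lines and let go of the knob. Then press the level down onto the rail with about 10 N and finish like that, still pressing, with the bubble still centred. Leave the other things on the counter where they are.

Things in the scene. Friction and masses are not known exactly. Their poses are not given: they have to be found in the camera images.
- level: Aluminium saddle spirit level, 150 mm long, about 0.4 kg, standing on the counter; an upside-down U seen from its end. 32 mm wide with parallel sides from 10 to 65 mm high (grip across these); slot 24 mm wide, 47 mm deep, mouth flared to about 34 mm inside, 44 mm outside. Origin: centre of the underside; x along its length, y across, z up. Glass vial along the middle of its top, 73 mm high.
- pad_a (a point): Middle of the flat rubber press pad (34 x 30 mm, top 67 mm above the level's underside) on top of the level's +x end, 56 mm from its middle. Axes as the level's.
- pad_b (a point): The same at the level's -x end.
- bubble (a joint): Position of the pale, 13 mm long bubble in the 64 mm vial along the level's x axis, m; 0 is midway between the two black lines, which are 19 mm apart; stops at +-0.017. It drifts to the higher end: +x end higher gives a positive value, about 0.5 mm per milliradian of slope, while the level is on the rail; settles in about 1.5 s.
- saddle_seat (a point): Middle of the slot's roof in the level: 47 mm above its origin, axes as the level's. It rests on rail_top when the level is draped.
- stand: Rail stand fixed on the counter; origin on the counter under the middle of the rail, y along the rail towards the levelling foot, z up. Grey base beam along y from -160 to +240 mm, 30 mm wide, top 50 mm high, 110 mm crosspiece at its -y end; two 14 mm steel posts at y = +-115 mm carry the rail. Beam, posts and rail tilt as one about a pivot at y = -130 mm.
- rail_top (a point): Top of the middle of the hanging rail: a round steel bar 16 mm thick and 286 mm long at about 158 mm above the counter. Its y axis runs along the rail towards the levelling foot; it slopes by up to 0.03 rad at first.
- knob_grip (a point): Middle of the round black hand knob of the levelling foot: 44 mm across, 26 mm tall, upright axis, beyond the +y end of the rail, about 118 mm high. Clockwise seen from above raises this end of the rail, 3.4 mm per rad (the knob rises along), tilting the rail 10 milliradians per rad. Level is at first 1.2 to 2.8 rad of clockwise turning away; needs 0.15 N m; stays where left.
- cup: Bystander: open steel cup, 68 mm across, 75 mm tall; origin at its underside.
- tape: Bystander: roll of paper tape lying flat, 84 mm across, 40 mm tall; origin at its underside.
- jar: Bystander: closed jar, 60 mm across, 90 mm tall; origin at its underside.
- knife: Bystander: flat-bladed hand tool lying down, 240 mm long, up to about 30 mm high; origin at its underside; axis x along it.
- punnet: Bystander: clear fruit punnet 140 x 100 x 50 mm with cherries; origin at its underside.

How it is judged:
On the way, in this order (a step that is already met when the one before it is completed fails the run):
1. the level is draped over the rail, seated, and let go of (z of saddle_seat in the frame of rail_top between -0.004 and 0.004 m and x of saddle_seat in the frame of rail_top between -0.008 and 0.008 m and y of saddle_seat in the frame of rail_top between -0.06 and 0.06 m and angle between the x axis of level and the y axis of rail_top, either way round below 0.15 rad and angle between level's own z axis and vertical below 0.15 rad and contact force between the fingers and level below 0.2 N), for 1 s.
2. the bubble is centred by turning the foot, hands off the level and then off the knob (all of step 1 and value of joint bubble between -0.003 and 0.003 m and contact force between the fingers and stand below 0.2 N), for 0.4 s.
At the end, for the whole second after the job is handed in: Level seated on the rail (seat within 4 mm of its top, 8 mm sideways, 60 mm of its middle, parallel and upright within 0.15 rad), bubble within 3 mm of centre, fingers still pressing the level (over 2.5 N) so that level and rail press on each other with 6 to 35 N (z of saddle_seat in the frame of rail_top between -0.004 and 0.004 m and x of saddle_seat in the frame of rail_top between -0.008 and 0.008 m and y of saddle_seat in the frame of rail_top between -0.06 and 0.06 m and angle between the x axis of level and the y axis of rail_top, either way round below 0.15 rad and angle between level's own z axis and vertical below 0.15 rad and value of joint bubble between -0.003 and 0.003 m and contact force between level and stand between 6 and 35 N and contact force between the fingers and level above 2.5 N); the arm keeps its last pose, push and grip.
It fails at once if another thing on the counter is shoved more than 30 mm (distance of any of cup, tape, jar, knife, punnet from where it was at the start of the episode above 0.03 m).
It also fails if it takes over 72 s, if anything falls off the work surface, if the arm or the gripper's body presses on something with over 40 N, if the wrist force passes 120 N, or if a joint passes its speed limit or range.

## Working session

There is one attempt and no reset: what is moved stays moved. The work goes in short steps, Python scripts to look and compute and a shell command to move; the robot and the scene stay as the last step left them, time stands still between calls to the robot, and variables do not carry over. Pictures are saved under pics/ and viewed, at most 12 in all, crops included, and the job is handed in when it is done.

```bash
ls; mkdir -p pics
python3 - <<'E'
from station import robot
import cv2,numpy as np
s=robot.read_state();print(s)
for n in("side","top"):
    im=robot.camera(n);cv2.imwrite(f"pics/{n}0.png",im)
    print(n,robot.camera_info(n))
a=cv2.imread("pics/side0.png");b=cv2.imread("pics/top0.png")
E
```

```text
nudge.py
pics
station.py
{'clock': 0.0, 'joint_pos': array([ 1.16099506,  0.39923007,  0.04502135,  1.53787162, -0.01875503,
        1.20689221, -0.05067686]), 'dq': array([ 9.73968266e-05, -1.49540835e-03,  7.10271266e-04,  2.46527239e-04,
       -7.60295091e-04,  6.49910576e-04,  1.57052616e-03]), 'tau': array([ 2.03671202e-04, -4.75123215e+01,  1.36494309e+00, -2.54219770e+01,
        1.16100832e-02,  9.45231935e-03, -1.99313394e-05]), 'tool_pos': array([ 0.19863581, -0.61824336,  0.23024232]), 'eef_rot': array([ 9.87939266e-01,  1.54838713e-01, -1.93657178e-04, -9.70734626e-04]), 'force': array([ 0.54486813,  0.18022628, -0.26265554]), 'ft_torque': array([ 0.0315829 , -0.02989672, -0.01854535]), 'finger_force': 0.0, 'gripper_width': 0.08549563548779365}
side {'intrinsics': array([[351.85536422,   0.        , 258.03341769],
       [  0.        , 351.85536422, 185.43186878],
       [  0.        ,   0.        ,   1.        ]]), 'origin': array([0.14051299, 0.39901073, 0.762201  ]), 'orientation': array([-0.14077649,  0.31747421,  0.86388897, -0.36481221])}
top {'intrinsics': array([[400.85048529,   0.        , 254.77223998],
       [  0.        , 400.85048529, 195.22807494],
       [  0.        ,   0.        ,   1.        ]]), 'origin': array([ 0.47852777, -0.01807394,  1.18401974]), 'orientation': array([-0.0348935 ,  0.01803278,  0.71642052, -0.6965622 ])}
```
View pics/top0.png

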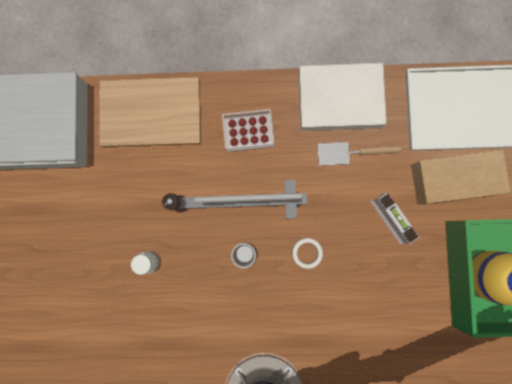

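View pics/side0.png

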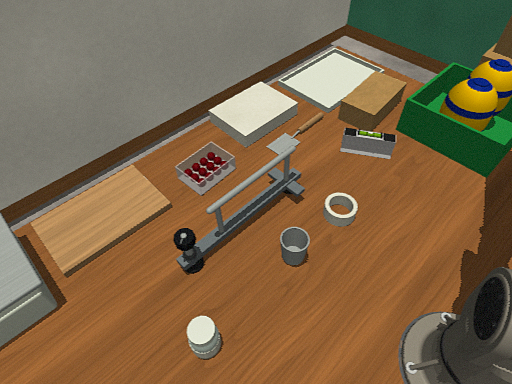

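The top picture shows the level at about (396,219), tilted, the rail from (187,202) to (303,199) and the knob at (171,201). In the side picture the level is at (368,140), the rail runs from (212,209) to (297,152) and the knob is at (185,239).

Create h.py:
```python
import numpy as np,cv2
from scipy.spatial.transform import Rotation as R
from station import robot
def ray(ci,p):
    K=ci["intrinsics"];d=np.linalg.inv(K)@[p[0],p[1],1];d=d*[1,-1,-1]
    d=R.from_quat(ci["orientation"]).apply(d);return np.array(ci["origin"]),d/np.linalg.norm(d)
def onz(ci,p,z):
    o,d=ray(ci,p);return o+d*(z-o[2])/d[2]
def tri(c1,p1,c2,p2):
    o,d=ray(c1,p1);q,e=ray(c2,p2)
    t=np.linalg.lstsq(np.c_[d,-e],q-o,rcond=None)[0]
    a=o+t[0]*d;b=q+t[1]*e;return (a+b)/2,np.linalg.norm(a-b)
def blobs(im,lo,hi,roi,amin=10):
    x0,y0,x1,y1=roi;m=cv2.inRange(cv2.cvtColor(im[y0:y1,x0:x1],cv2.COLOR_BGR2HSV),lo,hi)
    n,l,s,c=cv2.connectedComponentsWithStats(m)
    return [(s[i,4],(s[i,:4]+[x0,y0,0,0]).tolist(),(c[i]+[x0,y0]).round(1).tolist()) for i in range(1,n) if s[i,4]>=amin]
def tool():
    s=robot.read_state();return s["tool_pos"],R.from_quat(s["eef_rot"])
```

Run:
```python
from h import *
t=cv2.imread("pics/top0.png");s=cv2.imread("pics/side0.png")
for n,im,lv,kn in(("top",t,(365,185,425,250),(155,185,192,218)),("side",s,(335,120,402,162),(165,220,215,275))):
    print(n,"green",blobs(im,(25,90,60),(60,255,255),lv),"\n dark",blobs(im,(0,0,0),(180,255,60),lv,15),"\n knob",blobs(im,(0,0,0),(180,255,50),kn,15))
a=cv2.resize(t[180:255,155:425],None,fx=2.9,fy=2.9,interpolation=2);b=cv2.resize(s[110:280,165:405],None,fx=2.2,fy=2.2,interpolation=2)
o=np.zeros((a.shape[0]+b.shape[0],max(a.shape[1],b.shape[1]),3),np.uint8);o[:a.shape[0],:a.shape[1]]=a;o[a.shape[0]:,:b.shape[1]]=b
print(o.shape);cv2.imwrite("pics/crop0.png",o)
```

```text
top green [(np.int32(31), [392, 208, 7, 9], [394.8, 212.3]), (np.int32(30), [400, 220, 7, 9], [402.9, 223.9])] 
 dark [] 
 knob []
side green [(np.int32(77), [359, 131, 22, 7], [369.3, 133.9])] 
 dark [(np.int32(75), [345, 128, 12, 8], [350.3, 131.5]), (np.int32(78), [384, 133, 11, 9], [389.0, 137.2])] 
 knob [(np.int32(441), [174, 228, 23, 34], [185.9, 242.9]), (np.int32(160), [185, 257, 20, 17], [195.8, 266.2])]
(592, 783, 3)
```

View pics/crop0.png

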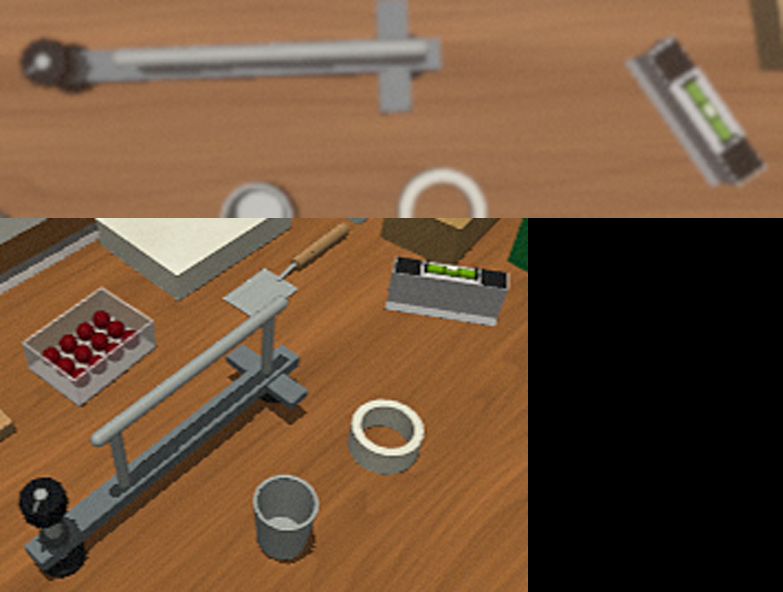

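The crop shows the level's dark pads in the top picture at about (385,200) and (411,235), the rail ends at (195,199) and (301,195.5), and the knob at (170,201). In the side picture the rail ends are at (210,210) and (292,150) and the knob at (184.5,239).

Run:
```python
from h import *
t=cv2.imread("pics/top0.png");s=cv2.imread("pics/side0.png")
T=robot.camera_info("top");S=robot.camera_info("side")
for v in(75,90): print(v,"pads",blobs(t,(0,0,0),(180,255,v),(365,185,425,250),15),"knob",blobs(t,(0,0,0),(180,255,v),(155,185,192,218),15))
print("rail top",blobs(t,(0,0,135),(180,50,255),(185,185,310,215),30))
print("rail side",blobs(s,(0,0,135),(180,40,255),(200,140,305,222),30))
p=lambda a,b:print(np.round(tri(T,a,S,b)[0],4),round(tri(T,a,S,b)[1],4))
p((398.9,218.1),(369.3,133.9))
p((385.3,200),(350.3,131.5));p((411.2,235.2),(389,137.2))
p((195.3,199.3),(210.5,210));p((301.5,196),(292.3,149.5));p((170,201.4),(184.5,236))
for q in((385.3,200),(411.2,235.2)):print("pad z67",onz(T,q,.067))
for q in((195.3,199.3),(301.5,196)):print("rail z158",onz(T,q,.158))
print("knob z131",onz(T,(170,201.4),.131),onz(S,(184.5,236),.131))
```

```text
75 pads [(np.int32(72), [382, 196, 11, 11], [386.6, 200.8]), (np.int32(84), [405, 229, 12, 12], [410.1, 234.5])] knob [(np.int32(202), [163, 194, 23, 18], [174.7, 202.6])]
90 pads [(np.int32(93), [381, 195, 13, 13], [386.5, 200.9]), (np.int32(106), [404, 228, 13, 14], [410.0, 234.5])] knob [(np.int32(277), [163, 194, 24, 18], [174.9, 202.7])]
rail top [(np.int32(784), [186, 185, 121, 22], [249.7, 196.9]), (np.int32(112), [286, 203, 11, 12], [290.7, 209.0])]
rail side [(np.int32(766), [207, 140, 93, 72], [260.6, 167.1]), (np.int32(203), [200, 165, 35, 30], [215.9, 179.0])]
[ 0.4893 -0.3884  0.0642] 0.0034
[ 0.538  -0.3555  0.0638] 0.0028
[ 0.4414 -0.4204  0.0614] 0.0035
[0.5499 0.1602 0.1447] 0.0024
[ 0.5536 -0.1143  0.14  ] 0.005
[0.549  0.2335 0.1211] 0.0011
pad z67 [ 0.53894378 -0.35375541  0.067     ]
pad z67 [ 0.4401035  -0.41938427  0.067     ]
rail z158 [0.54977628 0.15878012 0.158     ]
rail z158 [ 0.5503853  -0.11417892  0.158     ]
knob z131 [0.54801792 0.23070943 0.131     ] [0.54316764 0.23644277 0.131     ]
```

```bash
python3 nudge.py '[[0.0347,-0.0131,0,0,0,0],[0.0347,-0.0131,0,0,0,0],[0.0347,-0.0131,0,0,0,0],[0.0347,-0.0131,0,0,0,0],[0.0347,-0.0131,0,0,0,0],[0.0347,-0.0131,0,0,0,0],[0.0347,-0.0131,0,0,0,0],[0.0347,-0.0131,0,0,0,0],[0.0347,-0.0131,0,0,0,0],[0.0347,-0.0131,0,0,0,0]]'; python3 nudge.py '[[0,0,0,0,0,-0.095],[0,0,0,0,0,-0.095],[0,0,0,0,0,-0.095],[0,0,0,0,0,0],[0,0,0,0,0,0]]'
cat >> h.py <<'E'
def snap(name,cam="wrist"):
    ci=robot.camera_info(cam);im=robot.camera(cam);cv2.imwrite(f"pics/{name}.png",im);return ci,im
E
python3 - <<'E'
from h import *
ci,im=snap("w1");print(ci,tool()[0],tool()[1].as_matrix().round(3))
E
```

```text
clock: 0.93
tool_pos: [0.49, -0.3865, 0.2309]
eef_rot: [0.988, 0.155, -0.0, -0.0]
force: [0.0, -0.7, -0.1]
gripper_width: 0.0851
finger_force: 0.0
clock: 1.35
tool_pos: [0.4888, -0.388, 0.2308]
eef_rot: [0.956, 0.292, -0.0, -0.0]
force: [0.2, 0.2, -0.5]
gripper_width: 0.0853
finger_force: 0.0
{'intrinsics': array([[279.54520929,   0.        , 253.98016992],
       [  0.        , 279.54520929, 186.95495134],
       [  0.        ,   0.        ,   1.        ]]), 'origin': array([ 0.54306689, -0.35179063,  0.37309913]), 'orientation': array([-0.11513782,  0.06186708, -0.46531897,  0.87543932])} [ 0.48876507 -0.3880917   0.23096525] [[ 0.829  0.559 -0.001]
 [ 0.559 -0.829  0.   ]
 [-0.    -0.001 -1.   ]]
```

View pics/w1.png

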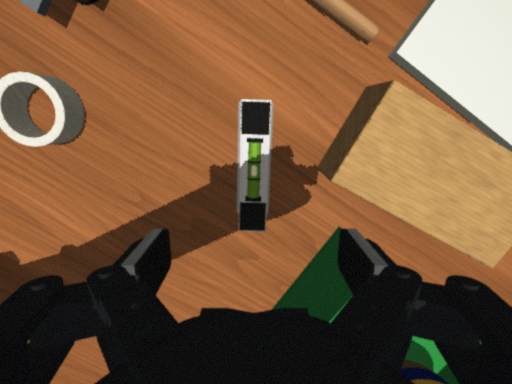

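The wrist picture shows the level between the fingers: the +forward pad at (257,117), the near pad at (253,216), the vial at (254,168).

Run:
```python
from h import *
ci,im=robot.camera_info("wrist"),cv2.imread("pics/w1.png")
T=robot.camera_info("top");S=robot.camera_info("side")
b=blobs(im,(0,0,0),(180,255,50),(236,95,275,235),60);print(b)
b=sorted([x for x in b if x[0]>200],key=lambda x:x[2][1]);A,B=b[0][2],b[-1][2]
a=onz(ci,A,.067);c=onz(ci,B,.067);print(a,c,(a+c)/2,np.linalg.norm(a-c),np.arctan2(*(a-c)[1::-1]))
print(tri(ci,A,T,(386.5,200.9)),tri(ci,A,S,(350.3,131.5)));print(tri(ci,B,T,(410,234.5)),tri(ci,B,S,(389,137.2)))
m=(a+c)/2-tool()[0];print("tool-frame offset",tool()[1].inv().apply(m))
```

```text
[(np.int32(781), [242, 103, 27, 31], [255.3, 117.6]), (np.int32(677), [240, 203, 26, 27], [252.0, 215.9])]
[ 0.53883887 -0.35605547  0.067     ] [ 0.44447802 -0.4152325   0.067     ] [ 0.49165845 -0.38564399  0.067     ] 0.11138173479147465 0.560133379179194
(array([ 0.53757711, -0.35633034,  0.06798596]), np.float64(0.0026145183241515417)) (array([ 0.53798351, -0.35654377,  0.06331998]), np.float64(0.001832788062426997))
(array([ 0.44235701, -0.4171227 ,  0.06197234]), np.float64(0.0018721208460133715)) (array([ 0.44253864, -0.41655744,  0.06296539]), np.float64(0.0015081054899810577))
tool-frame offset [ 0.00380766 -0.00031988  0.16396453]
```

```bash
python3 nudge.py '[[0.0035,-0.0003,0.02,0,0,0.03],[0,0,0.036,0,0,0],[0,0,0.036,0,0,0],[0,0,0.036,0,0,0],[0,0,0.036,0,0,0],[0,0,0.02,0,0,0],[0,0,0.017,0,0,0],[0,0,0,0,0,0],[0,0,0,0,0,0]]'; python3 nudge.py '[[0,0,0,0,0,0],[0,0,0,0,0,0],[0,0,0,0,0,0],[0,0,0,0,0,0],[0,0,0,0,0,0],[0,0,0,0,0,0]]' 0.02
```

```text
clock: 2.15
tool_pos: [0.4912, -0.3856, 0.0297]
eef_rot: [0.96, 0.279, -0.001, -0.001]
force: [0.0, -0.1, 0.4]
gripper_width: 0.0855
finger_force: 0.0
clock: 2.65
tool_pos: [0.4924, -0.3861, 0.0316]
eef_rot: [0.96, 0.279, 0.0, 0.001]
force: [-0.6, 0.4, 5.6]
gripper_width: 0.0311
finger_force: 60.3
```

```bash
python3 nudge.py '[[0,0,-0.02,0,0,0],[0,0,-0.04,0,0,0],[0,0,-0.04,0,0,0],[0,0,-0.04,0,0,0],[0,0,-0.04,0,0,0],[0,0,-0.04,0,0,0]]'; python3 nudge.py '[[0,0,0,0,0,-0.112],[0,0,0,0,0,-0.112],[0,0,0,0,0,-0.112],[0,0,0,0,0,-0.112],[0,0,0,0,0,-0.112],[0,0,0,0,0,-0.112],[0,0,0,0,0,-0.112],[0,0,0,0,0,-0.112],[0,0,0,0,0,-0.109],[0,0,0,0,0,0]]'
```

```text
clock: 3.15
tool_pos: [0.4907, -0.3851, 0.2509]
eef_rot: [0.96, 0.279, -0.001, -0.001]
force: [1.2, -1.0, -4.3]
gripper_width: 0.0312
finger_force: 60.6
clock: 3.98
tool_pos: [0.4908, -0.3853, 0.2487]
eef_rot: [0.706, 0.708, -0.0, -0.001]
force: [0.2, -0.2, -4.0]
gripper_width: 0.031
finger_force: 60.8
```

```bash
python3 nudge.py '[[0.035,0.012,0,0,0,0],[0.035,0.012,0,0,0,0],[0.035,0.012,0,0,0,0],[0.035,0.012,0,0,0,0],[0.035,0.012,0,0,0,0],[0.01,0,0,0,0,0],[0,0,0,0,0,0],[0,0,0,0,0,0]]'
python3 - <<'E'
from h import *
ci,im=snap("w2");np.save("w2.npy",ci,allow_pickle=True)
E
python3 nudge.py '[[0.03,0,0,0,0,0],[0.03,0,0,0,0,0],[0.03,0,0,0,0,0],[0.03,0,0,0,0,0],[0,0,0,0,0,0],[0,0,0,0,0,0]]'
python3 - <<'E'
from h import *
ci,im=snap("w3");np.save("w3.npy",ci,allow_pickle=True)
print(tool()[0],tool()[1].as_matrix().round(4))
a=cv2.imread("pics/w2.png");cv2.imwrite("pics/w23.png",cv2.resize(np.hstack([a,im]),None,fx=.78,fy=.78))
E
```

```text
clock: 4.65
tool_pos: [0.5515, -0.1998, 0.2496]
eef_rot: [0.707, 0.707, -0.001, -0.0]
force: [0.0, -1.1, -4.7]
gripper_width: 0.0315
finger_force: 60.8
clock: 5.2
tool_pos: [0.5517, -0.08, 0.2502]
eef_rot: [0.707, 0.707, -0.0, 0.0]
force: [0.2, -0.1, -4.6]
gripper_width: 0.0314
finger_force: 60.8
[ 0.55156753 -0.08226718  0.25006766] [[ 1.9e-03  1.0e+00 -4.0e-04]
 [ 1.0e+00 -1.9e-03 -1.4e-03]
 [-1.4e-03 -4.0e-04 -1.0e+00]]
```

View pics/w23.png

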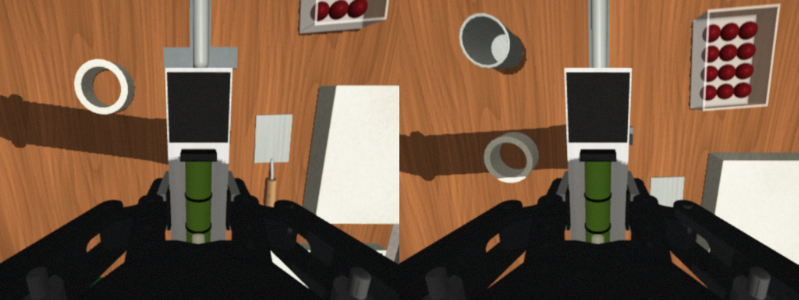

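The pictures show the held level below the wrist camera. The rail comes in from the top at column ~201 (left) and ~598-400=198 (right) in the scaled pictures. The level's far pad is centred at about the same columns.

Run:
```python
from h import *
L=lambda n:np.load(n,allow_pickle=True).item()
def edges(im,row,lo,hi):
    r=cv2.GaussianBlur(im,(3,3),0)[row,lo:hi].astype(int)
    return r
for n in("w2","w3"):
    ci=L(n+".npy");im=cv2.imread(f"pics/{n}.png").astype(int)
    for row in(8,25,40,55,70):
        sat=im[row,:,2]-im[row,:,0]   # red minus blue: wood high, steel ~0
        c=np.where(sat[225:285]<25)[0]+225
        if len(c):
            p=onz(ci,((c[0]+c[-1])/2,row),.150);q=[onz(ci,(x,row),.150) for x in(c[0]-.5,c[-1]+.5)]
            print(n,row,c[0],c[-1],len(c),p.round(4),"width",round(q[1][0]-q[0][0],4))
    b=[x for x in blobs(im.astype(np.uint8),(0,0,0),(180,255,50),(205,85,305,190),500)];print("pad",b)
    for x in b[:1]: print(onz(ci,x[2],.25-.03+.067))
S=robot.camera_info("side");s=cv2.imread("pics/side0.png").astype(int)
for col in(225,235,245,255,265,275):
    sat=s[:,col,2]-s[:,col,0];v=s[:,col].mean(1)
    print(col,[(r,int(sat[r]),int(v[r])) for r in range(int(210-(col-210)*.73)-9,int(210-(col-210)*.73)+12)])
```

```text
w2 8 243 269 27 [ 0.5527 -0.0578  0.15  ] width 0.0206
w2 25 244 269 26 [ 0.5531 -0.0695  0.15  ] width 0.0202
w2 40 244 269 26 [ 0.5532 -0.08    0.15  ] width 0.0204
w2 55 244 269 26 [ 0.5532 -0.0909  0.15  ] width 0.0207
w2 70 225 284 60 [ 0.5516 -0.102   0.15  ] width 0.0483
pad [(np.int32(6722), [215, 93, 79, 89], [254.2, 136.8])]
[ 0.55157157 -0.14356061  0.287     ]
w3 8 243 268 26 [0.5526 0.0622 0.15  ] width 0.0199
w3 25 243 268 26 [0.5526 0.0505 0.15  ] width 0.0202
w3 40 243 268 26 [0.5527 0.0399 0.15  ] width 0.0205
w3 55 243 268 26 [0.5527 0.029  0.15  ] width 0.0207
w3 70 243 267 25 [0.5523 0.0179 0.15  ] width 0.0202
pad [(np.int32(6706), [215, 94, 79, 88], [254.2, 136.9])]
[ 0.55171445 -0.02386533  0.287     ]
225 [(190, 97, 99), (191, 98, 100), (192, 105, 98), (193, 108, 88), (194, 36, 116), (195, -8, 162), (196, 7, 168), (197, 5, 171), (198, 3, 154), (199, 2, 144), (200, 6, 136), (201, -6, 108), (202, -7, 74), (203, 68, 88), (204, 110, 94), (205, 104, 95), (206, 99, 95), (207, 91, 98), (208, 95, 95), (209, 98, 90), (210, 101, 88)]
235 [(182, 107, 98), (183, 97, 102),
[... 940 characters left out ...]
100), (188, 98, 98)]
265 [(160, 103, 104), (161, 107, 103), (162, 105, 101), (163, 110, 102), (164, 75, 104), (165, 17, 145), (166, -2, 166), (167, 3, 173), (168, 5, 156), (169, 1, 148), (170, 4, 133), (171, -2, 110), (172, 9, 75), (173, 84, 86), (174, 106, 94), (175, 103, 91), (176, 100, 101), (177, 105, 102), (178, 105, 100), (179, 100, 102), (180, 97, 100)]
275 [(153, 107, 88), (154, 115, 113), (155, 114, 108), (156, 113, 98), (157, 54, 126), (158, -11, 160), (159, 5, 170), (160, 1, 163), (161, 7, 155), (162, 4, 139), (163, -3, 117), (164, -5, 92), (165, 20, 66), (166, 92, 91), (167, 53, 110), (168, -26, 119), (169, -9, 119), (170, -7, 117), (171, -5, 114), (172, -7, 115), (173, -5, 113)]
```

Run:
```python
from h import *
L=lambda n:np.load(n,allow_pickle=True).item()
for n in("w2","w3"):
    im=cv2.imread(f"pics/{n}.png").astype(int)
    for row in(10,40): print(n,row,im[row:row+6,238:275].mean((0,2)).round().astype(int).tolist())
S=robot.camera_info("side")
for xr in(.549,.552):
  for c,r in((225,198.4),(235,190.9),(245,183.5),(255,176.1),(265,168.5),(275,161.1)):
    o,d=ray(S,(c,r));p=o+d*(xr-o[0])/d[0];print(xr,p.round(4))
```

```text
w2 10 [106, 101, 97, 100, 110, 128, 139, 139, 137, 123, 117, 133, 146, 157, 167, 175, 184, 191, 202, 208, 205, 194, 185, 180, 178, 173, 163, 151, 135, 120, 125, 139, 129, 116, 113, 112, 112]
w2 40 [104, 100, 94, 97, 102, 126, 141, 141, 138, 115, 108, 130, 146, 158, 168, 177, 186, 195, 205, 214, 211, 199, 188, 181, 180, 174, 165, 151, 134, 122, 131, 138, 127, 111, 108, 116, 124]
w3 10 [109, 105, 103, 110, 127, 137, 134, 106, 92, 120, 141, 154, 162, 173, 182, 190, 198, 208, 212, 207, 196, 187, 184, 180, 173, 165, 151, 133, 122, 129, 139, 136, 127, 125, 124, 121, 120]
w3 40 [113, 110, 106, 109, 124, 139, 142, 139, 125, 119, 138, 151, 164, 173, 182, 193, 202, 212, 218, 213, 200, 191, 186, 183, 177, 163, 151, 132, 122, 133, 142, 136, 131, 127, 124, 124, 124]
0.549 [0.549  0.1173 0.1483]
0.549 [0.549  0.0875 0.1492]
0.549 [0.549  0.0566 0.1499]
0.549 [0.549  0.0247 0.1506]
0.549 [ 0.549  -0.0082  0.152 ]
0.549 [ 0.549  -0.0423  0.1528]
0.552 [0.552  0.1153 0.1437]
0.552 [0.552  0.0852 0.1447]
0.552 [0.552  0.0541 0.1454]
0.552 [0.552  0.022  0.1461]
0.552 [ 0.552  -0.0112  0.1476]
0.552 [ 0.552  -0.0456  0.1483]
```

```bash
python3 nudge.py '[[0.031,0.002,0,0,0,0],[0.031,0,0,0,0,0],[0.031,0,0,0,0,0],[0,0,0.025,0,0,0],[0,0,0.03,0,0,0],[0,0,0.03,0,0,0],[0,0,0.014,0,0,0],[0,0,0,0,0,0],[0,0,0,0,0,0]]'; python3 nudge.py '[[0,0,0.003,0,0,0],[0,0,0,0,0,0],[0,0,0,0,0,0]]'
```

```text
clock: 6.0
tool_pos: [0.5538, 0.0098, 0.1507]
eef_rot: [0.708, 0.706, -0.001, -0.0]
force: [1.3, 0.3, -4.6]
gripper_width: 0.0309
finger_force: 60.8
clock: 6.25
tool_pos: [0.5548, 0.0119, 0.1496]
eef_rot: [0.707, 0.707, 0.001, 0.001]
force: [-0.6, 0.1, -4.1]
gripper_width: 0.0315
finger_force: 60.8
```

```bash
python3 nudge.py '[[0,0,0.002,0,0,0],[0,0,0.001,0,0,0],[0,0,0,0,0,0],[0,0,0,0,0,0]]'; python3 nudge.py '[[0,0,0.002,0,0,0],[0,0,0,0,0,0],[0,0,0,0,0,0]]'
```

```text
clock: 6.58
tool_pos: [0.5538, 0.0122, 0.1453]
eef_rot: [0.707, 0.707, -0.0, 0.0]
force: [0.2, 0.3, -4.5]
gripper_width: 0.0313
finger_force: 60.8
clock: 6.83
tool_pos: [0.5536, 0.0122, 0.1431]
eef_rot: [0.707, 0.707, -0.0, -0.0]
force: [-0.1, -0.0, -4.1]
gripper_width: 0.031
finger_force: 60.8
```

```bash
python3 nudge.py '[[0,0,0.002,0,0,0],[0,0,0,0,0,0],[0,0,0,0,0,0]]'; python3 nudge.py '[[0,0,0.0015,0,0,0],[0,0,0,0,0,0],[0,0,0,0,0,0]]'
python3 - <<'E'
from h import *
ci,im=snap("s1","side");cv2.imwrite("pics/s1c.png",cv2.resize(im[100:290,150:360],None,fx=2.8,fy=2.8,interpolation=2))
E
```

```text
clock: 7.08
tool_pos: [0.5541, 0.0123, 0.1417]
eef_rot: [0.707, 0.707, 0.0, 0.0]
force: [0.5, 0.9, -1.8]
gripper_width: 0.0313
finger_force: 61.3
clock: 7.33
tool_pos: [0.5542, 0.0123, 0.1407]
eef_rot: [0.707, 0.707, 0.0, 0.001]
force: [-2.1, -0.2, 4.5]
gripper_width: 0.0312
finger_force: 62.1
```

View pics/s1c.png

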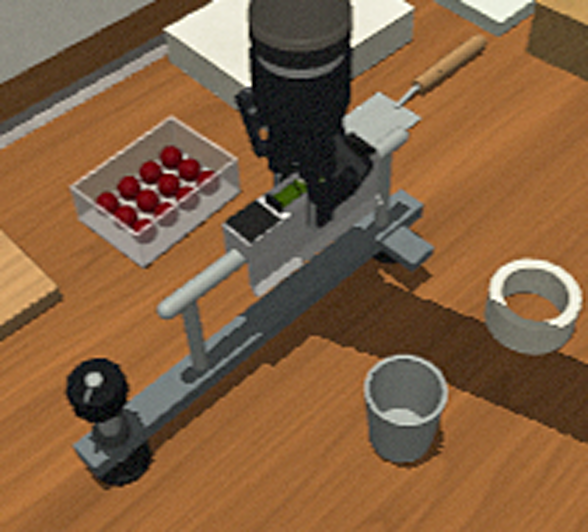

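The crop shows the level straddling the rail, which comes out of its slot at (245,262) in the crop. Contact came at the expected height, so I release it and back off upward.

```bash
python3 nudge.py '[[0,0,0,0,0,0],[0,0,0,0,0,0],[0,0,0,0,0,0],[0,0,0,0,0,0],[0,0,0,0,0,0],[0,0,0,0,0,0]]' 0.085; python3 nudge.py '[[0,0,-0.02,0,0,0],[0,0,-0.04,0,0,0],[0,0,-0.04,0,0,0],[0,0,-0.03,0,0,0],[0,0,0,0,0,0],[0,0,0,0,0,0],[0,0,0,0,0,0],[0,0,0,0,0,0],[0,0,0,0,0,0]]'
python3 - <<'E'
from h import *
ci,im=snap("w4");np.save("w4.npy",ci,allow_pickle=True);print(tool()[0],tool()[1].as_matrix().round(4))
E
```

```text
clock: 7.88
tool_pos: [0.5538, 0.0122, 0.1396]
eef_rot: [0.707, 0.707, -0.0, -0.0]
force: [0.7, 0.1, -0.3]
gripper_width: 0.0852
finger_force: 0.0
clock: 8.63
tool_pos: [0.5529, 0.012, 0.2681]
eef_rot: [0.707, 0.707, -0.001, -0.001]
force: [-0.0, -0.3, 0.1]
gripper_width: 0.0851
finger_force: 0.0
[0.55302457 0.0120857  0.26829638] [[-2.0e-04  1.0e+00 -2.8e-03]
 [ 1.0e+00  2.0e-04  0.0e+00]
 [ 0.0e+00 -2.8e-03 -1.0e+00]]
```

View pics/w4.png

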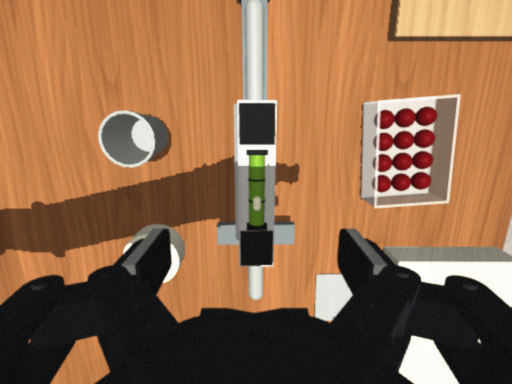

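The wrist picture shows the level seated on the rail, parallel, with the bubble at the near (-y) end at about (257,203). The fingers are clear. Next I measure the knob.

```bash
python3 nudge.py '[[0.04,0,0,0,0,0],[0.04,0,0,0,0,0],[0.04,0,0,0,0,0],[0,0,0,0,0,0],[0,0,0,0,0,0]]'
python3 - <<'E'
from h import *
ci,im=snap("w5");np.save("w5.npy",ci,allow_pickle=True)
E
python3 nudge.py '[[0.035,0,0,0,0,0],[0.03,0,0,0,0,0],[0,0,0,0,0,0],[0,0,0,0,0,0]]'
python3 - <<'E'
from h import *
ci,im=snap("w6");L=lambda n:np.load(n,allow_pickle=True).item();c5=L("w5.npy");a=cv2.imread("pics/w5.png")
print(robot.read_state()["joint_pos"].round(3),tool()[0])
P=[]
for c,i in((c5,a),(ci,im)):
    b=blobs(i,(0,0,0),(180,255,60),(180,0,330,240),150);print([x for x in b])
    # guess: knob where expected
    K=c["intrinsics"];q=R.from_quat(c["orientation"]).inv().apply(np.array([.549,.232,.131])-c["origin"])*[1,-1,-1];u=K@q;print("expected px",u[:2]/u[2])
cv2.imwrite("pics/w56.png",cv2.resize(np.hstack([a,im]),None,fx=.78,fy=.78))
E
```

```text
clock: 9.1
tool_pos: [0.5528, 0.1358, 0.2691]
eef_rot: [0.705, 0.71, -0.0, -0.001]
force: [0.6, -0.6, 0.1]
gripper_width: 0.0847
finger_force: 0.0
clock: 9.48
tool_pos: [0.5535, 0.1975, 0.2692]
eef_rot: [0.707, 0.708, -0.0, -0.0]
force: [0.4, -0.6, -0.3]
gripper_width: 0.0852
finger_force: 0.0
[ 0.079  0.308 -0.619  1.626  0.186  1.269 -0.575] [0.55404447 0.19557444 0.2691059 ]
[(np.int32(1446), [232, 52, 46, 51], [254.7, 78.9])]
expected px [250.99296717  77.97430036]
[(np.int32(1173), [232, 118, 43, 45], [253.2, 140.4])]
expected px [249.68176068 143.78692637]
```

View pics/w56.png

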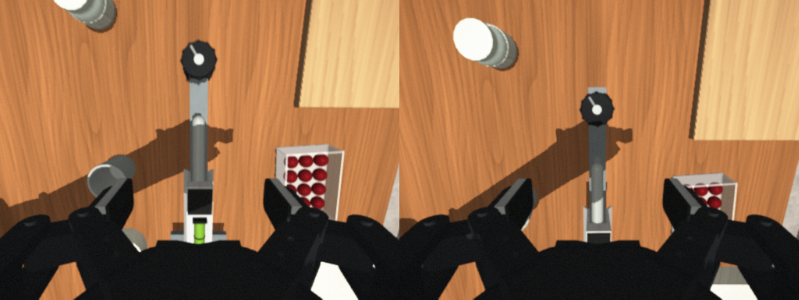

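The pictures show the black scalloped knob with a white cap and pointer line: the cap is at (254,77) in the first and (253,141) in the second, full scale.

Run:
```python
from h import *
L=lambda n:np.load(n,allow_pickle=True).item();c5=L("w5.npy");c6=robot.camera_info("wrist")
a=cv2.imread("pics/w5.png");im=cv2.imread("pics/w6.png")
A=blobs(a,(0,0,190),(180,60,255),(244,64,266,88),8);B=blobs(im,(0,0,190),(180,60,255),(243,128,265,152),8);print(A,B)
A=max(A)[2];B=max(B)[2]
print(tri(c5,A,c6,B));print(onz(c5,A,.131),onz(c6,B,.131))
print(tri(c6,B,robot.camera_info("top"),(169.8,201.4)),tri(c6,B,robot.camera_info("side"),(183.5,235.5)))
# knob extents in w6
print(onz(c6,(232,140.4),.131),onz(c6,(275,140.4),.131),onz(c6,(253,118),.131),onz(c6,(253,163),.131))
```

```text
[(np.int32(137), [249, 69, 12, 14], [254.5, 75.3])] [(np.int32(105), [248, 135, 11, 12], [252.9, 140.2])]
(array([0.55256691, 0.23388885, 0.13500004]), np.float64(0.0005651667401373011))
[0.55228045 0.23437522 0.131     ] [0.55282877 0.23349282 0.131     ]
(array([0.55071641, 0.23302245, 0.1216542 ]), np.float64(0.004221426217435406)) (array([0.55299427, 0.23327962, 0.11931404]), np.float64(0.001901810929916398))
[0.53205619 0.23331098 0.131     ] [0.57478908 0.23327986 0.131     ] [0.55296591 0.25491366 0.131     ] [0.55288769 0.21056059 0.131     ]
```

```bash
python3 nudge.py '[[0.038,-0.001,0,0,0,0],[0,0,0,0,0,-0.12],[0,0,0,0,0,-0.12],[0,0,0,0,0,-0.12],[0,0,0,0,0,-0.12],[0,0,0,0,0,-0.12],[0,0,0,0,0,0],[0,0,0,0,0,0]]'
python3 - <<'E'
from h import *
print(robot.read_state()["joint_pos"].round(3));p,r=tool();print(p,r.inv().apply(np.array([.5527,.2335,.092])-p))
E
```

```text
clock: 10.2
tool_pos: [0.5535, 0.2327, 0.2693]
eef_rot: [0.469, 0.883, -0.001, 0.0]
force: [-0.6, 0.1, -0.7]
gripper_width: 0.0848
finger_force: 0.0
[ 0.097  0.355 -0.737  1.593  0.246  1.29  -0.084]
[0.55352836 0.23272406 0.26934664] [ 1.28013470e-03 -6.12570788e-05  1.77345644e-01]
```

```bash
python3 nudge.py '[[0.0013,0,0,0,0,-0.12],[0,0,0,0,0,-0.12],[0,0,0,0,0,-0.12],[0,0,0,0,0,-0.12],[0,0,0,0,0,-0.12],[0,0,0,0,0,-0.12],[0,0,0,0,0,-0.12],[0,0,0,0,0,-0.12],[0,0,0,0,0,0]]'; python3 nudge.py '[[0,0,0.035,0,0,0],[0,0,0.04,0,0,0],[0,0,0.04,0,0,0],[0,0,0.035,0,0,0],[0,0,0.017,0,0,0],[0,0,0.01,0,0,0],[0,0,0,0,0,0],[0,0,0,0,0,0]]';python3 - <<'E'
from h import *
print(robot.read_state()["joint_pos"].round(3));p,r=tool();print(p,r.inv().apply(np.array([.5527,.2335,.092])-p))
E
```

```text
clock: 10.95
tool_pos: [0.5525, 0.2349, 0.2694]
eef_rot: [0.007, 1.0, -0.0, -0.0]
force: [0.2, 0.1, -0.5]
gripper_width: 0.0851
finger_force: 0.0
clock: 11.62
tool_pos: [0.5527, 0.2362, 0.0933]
eef_rot: [0.008, 1.0, -0.0, 0.001]
force: [0.5, -0.8, 0.6]
gripper_width: 0.0853
finger_force: 0.0
[ 0.143  0.572 -0.832  1.779  0.492  1.011  0.676]
[0.55271823 0.23619673 0.09333178] [-2.06648024e-05 -2.69643306e-03  1.33234375e-03]
```

```bash
python3 nudge.py '[[0,-0.0025,0.001,0,0,0],[0,0,0,0,0,0],[0,0,0,0,0,0]]'; python3 nudge.py '[[0,0,0,0,0,0],[0,0,0,0,0,0],[0,0,0,0,0,0],[0,0,0,0,0,0],[0,0,0,0,0,0],[0,0,0,0,0,0]]' 0.03;python3 - <<'E'
from h import *
T=robot.camera_info("top");im=robot.camera("top");cv2.imwrite("pics/t1.png",im)
for y in(.06,-.04):
    c=T;K=c["intrinsics"];q=R.from_quat(c["orientation"]).inv().apply(np.array([.553,y,.184])-c["origin"])*[1,-1,-1];u=K@q;print(u[:2]/u[2])
print(robot.read_state()["ft_torque"])
E
```

```text
clock: 11.87
tool_pos: [0.5528, 0.2348, 0.0931]
eef_rot: [0.006, 1.0, 0.001, 0.001]
force: [-0.7, 2.7, 4.6]
gripper_width: 0.085
finger_force: 2.8
clock: 12.37
tool_pos: [0.5523, 0.2358, 0.0927]
eef_rot: [0.005, 1.0, 0.002, 0.001]
force: [-1.5, 3.2, 5.9]
gripper_width: 0.0426
finger_force: 60.5
[232.75265735 196.2165997 ]
[272.67934068 195.06066095]
[ 0.83035676  0.12148835 -0.08392693]
```

Run:
```python
from h import *
ci,im=snap("s2","side");t=cv2.imread("pics/t1.png")
a=cv2.resize(im[140:285,140:310],None,fx=3,fy=3,interpolation=2);b=cv2.resize(t[160:230,140:290],None,fx=1.9,fy=1.9,interpolation=2)
o=np.zeros((a.shape[0],a.shape[1]+b.shape[1],3),np.uint8);o[:,:a.shape[1]]=a;o[:b.shape[0],a.shape[1]:]=b;print(o.shape);cv2.imwrite("pics/s2c.png",o)
```

```text
(435, 795, 3)
```

View pics/s2c.png

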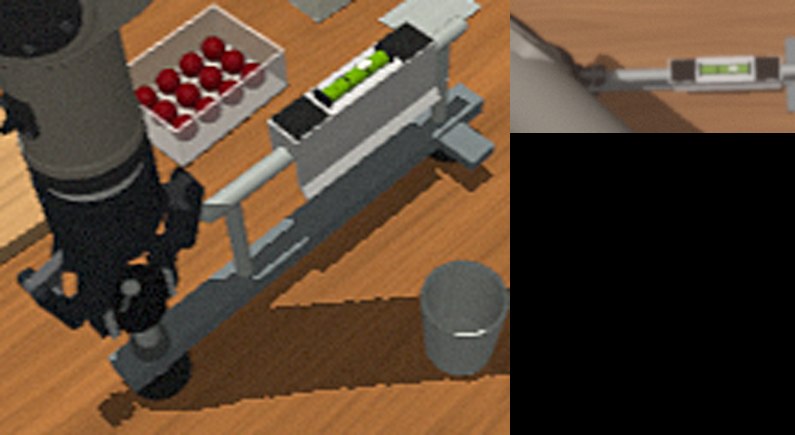

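The crop shows the fingers round the knob. The rail-side knuckle is close to the rail end, at about (195,195), which explains the small contact, and turning clockwise takes it away. Next I compute the bubble offset from w4 by casting rays, then start to turn.

```bash
cat >> h.py <<'E'
def bubble(ci,im,roi,axis=0.,cen=None):
    """pads (dark) on z=.178 and bubble (pale inside green) on z=.184 -> offset along +y"""
    P=[x for x in blobs(im,(0,0,0),(180,255,50),roi,60)]
    P=sorted(P,key=lambda x:-x[0]);print("pads",P[:4])
    hsv=cv2.cvtColor(im,cv2.COLOR_BGR2HSV);x0,y0,x1,y1=roi
    g=cv2.inRange(hsv[y0:y1,x0:x1],(28,110,40),(60,255,255));ys,xs=np.where(g>0)
    print("green rows",ys.min()+y0,ys.max()+y0,"cols",xs.min()+x0,xs.max()+x0)
    for r in range(ys.min()+y0-1,ys.max()+y0+2):
        c=int(xs.mean()+x0);px=im[r,c-2:c+3].mean(0).astype(int)
        print(r,round(onz(ci,(c,r),.184)[1],4),px.tolist())
E
python3 - <<'E'
from h import *
ci=np.load("w4.npy",allow_pickle=True).item();bubble(ci,cv2.imread("pics/w4.png"),(235,98,278,268))
E
python3 nudge.py '[[0,0,-0.0004,0,0,0.1],[0,0,-0.0004,0,0,0.1],[0,0,-0.0004,0,0,0.1],[0,0,-0.0004,0,0,0.1],[0,0,-0.0004,0,0,0.1],[0,0,0,0,0,0]]'
```

```text
pads [(np.int32(1291), [240, 104, 34, 40], [256.8, 122.8]), (np.int32(1154), [241, 223, 32, 42], [256.1, 245.4])]
green rows 155 226 cols 249 264
154 0.0442 [46, 69, 56]
155 0.0434 [61, 172, 125]
156 0.0426 [74, 219, 163]
157 0.0417 [74, 222, 165]
158 0.0409 [76, 224, 168]
159 0.0401 [75, 222, 167]
160 0.0393 [75, 223, 167]
161 0.0385 [76, 224, 167]
162 0.0376 [74, 222, 165]
163 0.0368 [74, 222, 165]
164 0.036 [74, 222, 165]
165 0.0351 [73, 219, 162]
166 0.0343 [55, 175, 126]
167 0.0335 [34, 115, 80]
168 0.0326 [31, 106, 73]
169 0.0318 [32, 107, 74]
170 0.031 [33, 108, 75]
171 0.0301 [31, 106, 73]
172 0.0293 [30, 105, 72]
173 0.0284 [31, 106, 73]
174 0.0276 [31, 106, 72]
175 0.0267 [32, 107, 74]
176 0.0259 [32, 107, 74]
177 0.025 [30, 105, 72]
178 0.0242 [30, 103, 72]
179 0.0233 [25, 79, 55]
180 0.0225 [15, 42, 30]
181 0.0216 [20, 59, 42]
182 0.0208 [28, 93, 65]
183 0.0199 [33, 105, 73]
184 0.019 [33, 106, 73]
185 0.0182 [30, 106, 73]
186 0.0173 [31, 105, 72]
187 0.0164 [32, 106, 74]
188 0.0156 [30, 105, 73]
189 0.0147 [34, 108, 76]
190 0.0138 [32, 106, 74]
191 0.013 [30, 104, 72]
19
[... 392 characters left out ...]
]
207 -0.0013 [146, 175, 175]
208 -0.0022 [141, 169, 169]
209 -0.0031 [122, 155, 152]
210 -0.004 [81, 128, 113]
211 -0.0049 [40, 108, 80]
212 -0.0058 [31, 104, 72]
213 -0.0067 [31, 106, 72]
214 -0.0076 [30, 104, 71]
215 -0.0085 [31, 105, 73]
216 -0.0094 [29, 104, 71]
217 -0.0104 [30, 105, 72]
218 -0.0113 [32, 106, 73]
219 -0.0122 [32, 106, 73]
220 -0.0131 [30, 105, 72]
221 -0.0141 [30, 104, 73]
222 -0.015 [31, 105, 72]
223 -0.0159 [29, 103, 72]
224 -0.0168 [29, 102, 69]
225 -0.0178 [24, 75, 53]
226 -0.0187 [17, 36, 28]
227 -0.0197 [17, 18, 17]
clock: 12.97
tool_pos: [0.5523, 0.2354, 0.0944]
eef_rot: [0.253, 0.967, 0.001, 0.001]
force: [-1.0, 4.3, 4.2]
gripper_width: 0.0427
finger_force: 61.2
```

```bash
python3 nudge.py '[[0,0,-0.0004,0,0,0.1],[0,0,-0.0004,0,0,0.1],[0,0,-0.0004,0,0,0.1],[0,0,-0.0004,0,0,0.1],[0,0,-0.0004,0,0,0.1],[0,0,-0.0004,0,0,0.1],[0,0,-0.0004,0,0,0.1],[0,0,-0.0004,0,0,0.1],[0,0,-0.0004,0,0,0.1],[0,0,-0.0004,0,0,0.1]]'; python3 nudge.py '[[0,0,-0.0003,0,0,0.1],[0,0,-0.0003,0,0,0.1],[0,0,-0.0003,0,0,0.1],[0,0,-0.0003,0,0,0.1],[0,0,-0.0003,0,0,0.1],[0,0,-0.0003,0,0,0.1],[0,0,0,0,0,0],[0,0,0,0,0,0],[0,0,0,0,0,0],[0,0,0,0,0,0]]';  python3 nudge.py '[[0,0,0,0,0,0],[0,0,0,0,0,0],[0,0,0,0,0,0],[0,0,0,0,0,0],[0,0,0,0,0,0],[0,0,0,0,0,0],[0,0,0,0,0,0],[0,0,0,0,0,0],[0,0,0,0,0,0],[0,0,0,0,0,0]]'
python3 - <<'E'
from h import *
ci,im=snap("t2","top")
for n in("top0","t1","t2"):
    t=cv2.imread(f"pics/{n}.png");h=cv2.cvtColor(t,cv2.COLOR_BGR2HSV)
    print(n,[(c,h[192:201,c,1].tolist()) for c in range(236,272)] if n=="t2" else "")
    r=t[193:200,232:276].astype(int).mean((0));print((r[:,0]).round().astype(int).tolist())  # blue: pale bubble high
E
```

```text
clock: 13.8
tool_pos: [0.5524, 0.2343, 0.0978]
eef_rot: [0.686, 0.728, 0.001, 0.001]
force: [-1.9, 3.4, 1.8]
gripper_width: 0.0425
finger_force: 60.6
clock: 14.63
tool_pos: [0.5523, 0.2336, 0.0998]
eef_rot: [0.869, 0.494, 0.0, 0.0]
force: [-2.4, 3.2, 5.1]
gripper_width: 0.0429
finger_force: 61.0
clock: 15.47
tool_pos: [0.5523, 0.2337, 0.0998]
eef_rot: [0.869, 0.494, 0.0, 0.0]
force: [-2.1, 2.7, 5.2]
gripper_width: 0.0423
finger_force: 61.0
top0 
[136, 136, 136, 136, 137, 137, 137, 139, 138, 138, 139, 138, 140, 139, 139, 140, 143, 144, 142, 144, 143, 143, 143, 143, 143, 143, 144, 144, 144, 143, 143, 144, 143, 144, 143, 144, 145, 145, 144, 145, 145, 144, 145, 146]
t1 
[52, 50, 52, 51, 61, 109, 151, 135, 103, 104, 112, 113, 113, 114, 114, 112, 110, 107, 111, 115, 117, 117, 129, 149, 158, 163, 160, 146, 127, 118, 116, 117, 112, 103, 128, 167, 150, 98, 60, 54, 52, 55, 53, 53]
t2 [(236, [54, 63, 72, 61, 69, 60, 69, 57, 53]), (237, [55, 47, 60, 52, 52, 50, 58, 68, 55]), (238, [22, 18, 19, 17, 21, 21, 19, 23, 18]), (239, [13, 13, 12, 12, 11, 14, 12, 12, 11]), (240, [9, 11, 15, 16, 14, 15, 15
[... 959 characters left out ...]
1, 126, 112, 50, 14, 10]), (262, [13, 29, 93, 129, 130, 114, 47, 14, 10]), (263, [13, 35, 100, 126, 128, 112, 47, 15, 10]), (264, [12, 40, 109, 133, 129, 106, 41, 13, 11]), (265, [12, 39, 108, 131, 125, 100, 33, 12, 10]), (266, [12, 35, 89, 115, 118, 96, 34, 11, 10]), (267, [12, 17, 30, 38, 57, 47, 27, 14, 9]), (268, [11, 12, 12, 15, 19, 25, 20, 13, 9]), (269, [15, 12, 15, 15, 20, 27, 20, 19, 15]), (270, [29, 23, 30, 32, 37, 38, 28, 29, 32]), (271, [58, 52, 56, 67, 54, 51, 50, 54, 55])]
[51, 50, 51, 52, 51, 57, 113, 162, 146, 106, 103, 113, 114, 114, 114, 115, 116, 114, 109, 123, 146, 160, 164, 159, 144, 120, 110, 113, 116, 116, 116, 114, 112, 113, 103, 111, 136, 121, 83, 58, 55, 51, 55, 54]
```

```bash
python3 nudge.py '[[0,0,0,0,0,0],[0,0,0,0,0,0],[0,0,0,0,0,0],[0,0,0,0,0,0],[0,0,0,0,0,0],[0,0,0,0,0,0]]' 0.085; python3 nudge.py '[[0,0,-0.015,0,0,0],[0,0,-0.03,0,0,0],[0,0,-0.04,0,0,0],[0,0,-0.04,0,0,0],[0,0,-0.04,0,0,0],[0,0,0,0,0,-0.12],[0,0,0,0,0,-0.12],[0,0,0,0,0,-0.12],[0,0,0,0,0,-0.12],[0,0,0,0,0,-0.057]]';  python3 nudge.py '[[-0.04,0,0,0,0,0],[-0.04,0,0,0,0,0],[-0.04,0,0,0,0,0],[-0.04,0,0,0,0,0],[-0.04,0,0,0,0,0],[-0.02,0,0,0,0,0],[0,0,0,0,0,0],[0,0,0,0,0,0],[0,0,0,0,0,0]]';  python3 - <<'E'
from h import *
ci,im=snap("w7");p,r=tool();print(p,r.as_matrix().round(3))
h=cv2.cvtColor(im,cv2.COLOR_BGR2HSV);b=blobs(im,(28,110,40),(60,255,255),(220,60,290,260),30);print(b)
np.save("w7.npy",ci,allow_pickle=True)
E
```

```text
clock: 16.02
tool_pos: [0.552, 0.2333, 0.0993]
eef_rot: [0.87, 0.493, -0.0, 0.0]
force: [-0.3, -0.5, -0.3]
gripper_width: 0.085
finger_force: 0.0
clock: 16.85
tool_pos: [0.5519, 0.2336, 0.2645]
eef_rot: [0.706, 0.708, -0.0, 0.0]
force: [0.3, 1.0, -0.6]
gripper_width: 0.085
finger_force: 0.0
clock: 17.6
tool_pos: [0.5513, 0.0151, 0.2646]
eef_rot: [0.708, 0.707, 0.0, -0.0]
force: [-0.0, 0.6, -0.2]
gripper_width: 0.085
finger_force: 0.0
[0.55130772 0.01573325 0.26464027] [[ 0.     1.     0.   ]
 [ 1.    -0.     0.001]
 [ 0.001  0.    -1.   ]]
[(np.int32(940), [250, 163, 16, 72], [258.0, 198.1])]
```

View pics/w7.png

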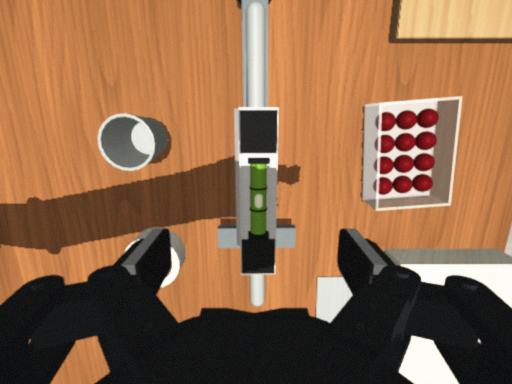

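The bubble, at about (258,201), sits between the two lines at rows ~188 and ~213. I measure it exactly, with the pads as press targets.

Run:
```python
from h import *
ci=np.load("w7.npy",allow_pickle=True).item();im=cv2.imread("pics/w7.png").astype(float)
col=im[:,256:261].mean((1));rows=np.arange(384)
y=lambda r:onz(ci,(258,r),.184)[1]
g=col[:,1];print([(r,int(g[r]),int(col[r,0])) for r in range(183,220)])
w=np.clip(col[180:222,0]-50,0,None);c=(w*rows[180:222]).sum()/w.sum();print("bubble row",c,y(c))
for lo,hi in((184,193),(209,219)):
    w=np.clip(95-g[lo:hi],0,None);l=(w*rows[lo:hi]).sum()/w.sum();print("line",l,y(l))
P=sorted(blobs(im.astype(np.uint8),(0,0,0),(180,255,50),(236,100,280,278),300),key=lambda x:x[2][1])
for p in P:print(p,onz(ci,p[2],.178))
```

```text
[(183, 107, 33), (184, 106, 31), (185, 106, 31), (186, 105, 31), (187, 102, 31), (188, 73, 22), (189, 38, 15), (190, 70, 23), (191, 100, 31), (192, 105, 32), (193, 116, 53), (194, 143, 103), (195, 164, 134), (196, 174, 146), (197, 179, 150), (198, 178, 150), (199, 176, 147), (200, 176, 148), (201, 176, 147), (202, 175, 147), (203, 177, 149), (204, 176, 149), (205, 173, 145), (206, 167, 139), (207, 150, 114), (208, 122, 70), (209, 97, 34), (210, 61, 18), (211, 43, 16), (212, 80, 24), (213, 103, 31), (214, 106, 32), (215, 105, 30), (216, 105, 31), (217, 104, 29), (218, 107, 33), (219, 103, 28)]
bubble row 200.66733528776422 0.008680034449166138
line 189.02544031311155 0.01877654714149967
line 210.8076923076923 -0.00030117340314396446
(np.int32(1391), [241, 111, 35, 41], [257.9, 131.4]) [0.55448146 0.06523123 0.178     ]
(np.int32(1129), [242, 232, 32, 41], [257.6, 253.4]) [ 0.55445742 -0.04327981  0.178     ]
```

```bash
python3 nudge.py '[[-0.03,0.0025,0,0,0,0],[-0.031,0,0,0,0,0],[0,0,0,0,0,0],[0,0,0,0,0,0],[0,0,0,0,0,0],[0,0,0,0,0,0],[0,0,0,0,0,0],[0,0,0,0,0,0]]' 0; python3 nudge.py '[[0,0,0.03,0,0,0],[0,0,0.03,0,0,0],[0,0,0.013,0,0,0],[0,0,0.004,0,0,0],[0,0,0,0,0,0],[0,0,0,0,0,0]]'; python3 nudge.py '[[0,0,0.003,0,0,0],[0,0,0.002,0,0,0],[0,0,0,0,0,0],[0,0,0,0,0,0]]'
```

```text
clock: 18.32
tool_pos: [0.5538, -0.0458, 0.2646]
eef_rot: [0.707, 0.707, 0.0, -0.0]
force: [0.2, 0.1, 1.3]
gripper_width: -0.0002
finger_force: 0.0
clock: 18.82
tool_pos: [0.5545, -0.0469, 0.1885]
eef_rot: [0.708, 0.706, 0.001, 0.001]
force: [0.3, 0.2, 0.5]
gripper_width: -0.0001
finger_force: 0.0
clock: 19.15
tool_pos: [0.5539, -0.0473, 0.183]
eef_rot: [0.708, 0.706, 0.0, 0.0]
force: [-0.1, -0.4, -0.6]
gripper_width: 0.0001
finger_force: 0.0
```

```bash
python3 nudge.py '[[0,0,0.002,0,0,0],[0,0,0.001,0,0,0],[0,0,0,0,0,0],[0,0,0,0,0,0]]'; python3 nudge.py '[[0,0,0.001,0,0,0],[0,0,0,0,0,0],[0,0,0,0,0,0]]'; python3 nudge.py '[[0,0,0.001,0,0,0],[0,0,0,0,0,0],[0,0,0,0,0,0]]'
```

```text
clock: 19.48
tool_pos: [0.5536, -0.0473, 0.1795]
eef_rot: [0.708, 0.706, -0.0, -0.0]
force: [-0.2, 0.4, -0.4]
gripper_width: 0.0002
finger_force: 0.0
clock: 19.73
tool_pos: [0.5537, -0.0472, 0.1785]
eef_rot: [0.708, 0.706, -0.0, -0.0]
force: [-0.3, -0.3, -0.7]
gripper_width: 0.0001
finger_force: 0.0
clock: 19.98
tool_pos: [0.5539, -0.0472, 0.1781]
eef_rot: [0.708, 0.706, 0.0, 0.0]
force: [-1.0, 0.0, 4.0]
gripper_width: 0.0003
finger_force: 1.8
```

```bash
python3 nudge.py '[[0,0,0.0005,0,0,0],[0,0,0,0,0,0],[0,0,0,0,0,0],[0,0,0,0,0,0]]'; python3 nudge.py '[[0,0,0.0004,0,0,0],[0,0,0,0,0,0],[0,0,0,0,0,0],[0,0,0,0,0,0],[0,0,0,0,0,0],[0,0,0,0,0,0],[0,0,0,0,0,0],[0,0,0,0,0,0],[0,0,0,0,0,0],[0,0,0,0,0,0]]'
```

```text
clock: 20.32
tool_pos: [0.554, -0.0472, 0.1781]
eef_rot: [0.708, 0.706, 0.0, 0.0]
force: [-1.9, 0.4, 6.5]
gripper_width: 0.0001
finger_force: 3.2
clock: 21.15
tool_pos: [0.5542, -0.0473, 0.1781]
eef_rot: [0.708, 0.706, 0.0, 0.001]
force: [-2.6, 0.7, 8.8]
gripper_width: 0.0001
finger_force: 4.1
```

```bash
python3 nudge.py '[[0,0,0.0003,0,0,0],[0,0,0,0,0,0],[0,0,0,0,0,0],[0,0,0,0,0,0],[0,0,0,0,0,0],[0,0,0,0,0,0],[0,0,0,0,0,0],[0,0,0,0,0,0],[0,0,0,0,0,0],[0,0,0,0,0,0]]'; python3 nudge.py '[[0,0,0,0,0,0],[0,0,0,0,0,0],[0,0,0,0,0,0],[0,0,0,0,0,0],[0,0,0,0,0,0],[0,0,0,0,0,0],[0,0,0,0,0,0],[0,0,0,0,0,0],[0,0,0,0,0,0],[0,0,0,0,0,0]]'
python3 - <<'E'
from h import *
ci,im=snap("w8");cv2.imwrite("pics/w8c.png",cv2.resize(im[60:320,160:360],None,fx=2.2,fy=2.2,interpolation=2))
g=blobs(im,(28,110,40),(60,255,255),(220,40,290,320),30);print(g)
x,y,w,h=max(g)[1];c=x+w//2;col=im[:,c-2:c+3].mean(1)
print([(r,int(col[r,1]),int(col[r,0]),round(onz(ci,(c,r),.184)[1],4)) for r in range(y-2,y+h+3,1)])
E
```

```text
clock: 21.98
tool_pos: [0.5543, -0.0472, 0.178]
eef_rot: [0.708, 0.706, 0.0, 0.001]
force: [-3.3, 0.4, 9.3]
gripper_width: 0.0005
finger_force: 4.7
clock: 22.82
tool_pos: [0.5543, -0.0473, 0.1781]
eef_rot: [0.708, 0.706, 0.0, 0.001]
force: [-2.7, 0.2, 8.6]
gripper_width: -0.0001
finger_force: 4.7
[(np.int32(1323), [241, 62, 29, 49], [255.0, 86.0]), (np.int32(653), [242, 112, 27, 39], [255.0, 130.1]), (np.int32(1040), [242, 152, 27, 42], [255.0, 172.3])]
[(60, 40, 40, np.float64(0.0405)), (61, 66, 41, np.float64(0.04)), (62, 164, 57, np.float64(0.0396)), (63, 209, 72, np.float64(0.0392)), (64, 212, 73, np.float64(0.0388)), (65, 213, 75, np.float64(0.0384)), (66, 214, 75, np.float64(0.0379)), (67, 213, 75, np.float64(0.0375)), (68, 214, 75, np.float64(0.0371)), (69, 212, 74, np.float64(0.0367)), (70, 213, 75, np.float64(0.0363)), (71, 212, 73, np.float64(0.0358)), (72, 214, 75, np.float64(0.0354)), (73, 212, 72, np.float64(0.035)), (74, 213, 74, np.float64(0.0346)), (75, 214, 75, np.float64(0.0341)), (76, 213, 75, np.float64(0.0337)), (77, 214, 74, np.float64(0.0333)), (78, 213, 75, np
[... 550 characters left out ...]
, 74, np.float64(0.0259)), (95, 214, 75, np.float64(0.0255)), (96, 213, 75, np.float64(0.025)), (97, 213, 74, np.float64(0.0246)), (98, 214, 74, np.float64(0.0241)), (99, 213, 74, np.float64(0.0237)), (100, 212, 73, np.float64(0.0233)), (101, 212, 73, np.float64(0.0228)), (102, 214, 74, np.float64(0.0224)), (103, 213, 73, np.float64(0.0219)), (104, 212, 73, np.float64(0.0215)), (105, 213, 74, np.float64(0.021)), (106, 213, 72, np.float64(0.0206)), (107, 211, 73, np.float64(0.0201)), (108, 208, 71, np.float64(0.0197)), (109, 170, 59, np.float64(0.0192)), (110, 90, 38, np.float64(0.0188)), (111, 43, 27, np.float64(0.0183)), (112, 96, 38, np.float64(0.0179)), (113, 175, 59, np.float64(0.0174))]
```

View pics/w8c.png

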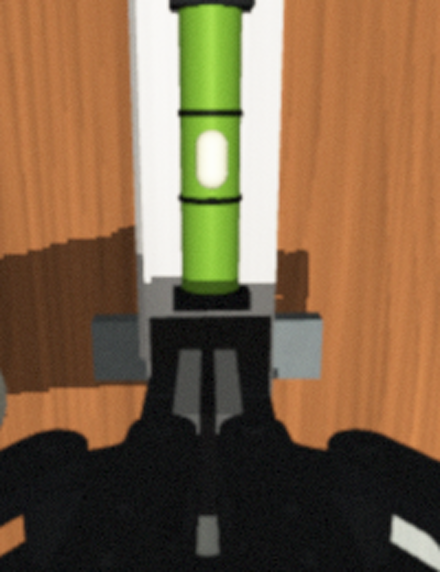

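The picture shows the closed fingers pressing the near pad. The bubble (crop rows 129-188) is within about 0.5 mm of midway between the lines (rows 113 and 200), and the press is steady at about 9 N.

```bash
python3 -c "
from station import robot
print(robot.sign_off())"
```

```text
the job is handed in; nothing more can be done
None
```

I handed the job in with the level seated on the rail, the bubble about 0.5 mm from centre, both hands-off steps done, and the closed fingers pressing the -y end pad with about 9 N; no verdict was printed.

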